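Pass the vial rack through the kerb gap

ROBOT

A 6-joint arm with a two-finger parallel gripper is mounted at the origin on the work surface. World frame = base frame: x ahead of the robot, y to its left, z up, the work surface at z = 0. Lengths are in m, angles in rad, forces in N, time in s.
With the tool pointing down it reaches from about 0.375 to 0.9 m from the base axis. Payload 3.1 kg.
Tool frame: the origin (TCP) lies on the centre line of the jaws, within the pads' length; the fingertips stand 14 mm ahead of it and the grasp point (between the pads) lies 5 mm behind it; y points along the fingers, z is the direction in which the jaws open and shut, and the axes are right-handed (so a half turn about y gives the same grasp; the last joint's range is limited). The gripper opens to 87 mm and grips with 3 to 60 N. Pads are 19 mm wide; open, the fingers measure 117 mm over their backs; the gripper's body (75 mm by 190 mm) begins 51 mm behind the grasp point.
Start: joints at [-1.5, 0.527, 1.433, -0, 1.181, -0.178], TCP at [0.154, -0.606, 0.202] pointing down, gripper open.
Joint ranges: [-3.08, 3.08], [-0.75, 2.2], [0.22, 2.44], [-1.43, 4.57], [0, 2.65], [-2.85, 2.85]. Speed limits (rad/s): [2.79, 2.79, 3.14, 3.14, 3.14, 3.14].

INTERFACE

Orientations are given as a unit quaternion [x, y, z, w].
In Python, from rig import robot, vision gives the robot as it stands.
- The arm moves only by the shell command python3 -m crank 'ROWS' [FORCE]. ROWS is JSON, a list of rows, each a list of 7 numbers: the shift along the tool's x, y, z as a fraction of full scale, then the turn, a rotation vector about the tool's x, y, z as a fraction of full scale, then the gripper command: -1 is shut, 1 is fully open, values between are in proportion. In form: [[x, y, z, wx, wy, wz, grip], ...]. A call has 1 to 10 rows; each row is the pose to reach, as a shift and turn from the pose commanded when the call began, along the tool's axes at that moment, turning the shorter way round; what a row does not reach only later rows make up. Full scale, the value 1, is 50 cm for a shift and pi rad for a turn. A row lasts 1/8 s, in which the tool goes at most 62.5 mm and 10.7 degrees, less where a joint would pass 70% of its speed; a pose out of reach is approached as far as the arm can. A call with a number of a shift or a turn outside -1 to 1 is refused whole. A call with a gripper value outside its range is refused whole. The fingers move at their own pace and stop on an object; FORCE is the grip in N (left out, the last holds). Time passes only in rows, so rows that repeat a pose let the fingers close. It gives the time, the measured TCP pose, the force and the opening at its end, in the units of the state.
- robot.get_obs(): the state, without advancing time (a new reading comes with each control period).
- vision.camera(name): name is "side" or "top" or "wrist"; returns the picture (400x640x3 uint8, blue, green, red); there is no depth.
- vision.camera_info(name): a dict with "vfov" (degrees; the focal length in pixels is half the picture's height over the tangent of half this angle, whatever the lens; pixels are square), "cx", "cy" (the principal point, pixels), "world_from_camera" (4x4, takes a point from camera to world coordinates); the wrist camera has in their place "tool_from_camera" (4x4, takes a point from camera to tool coordinates, whose origin is the TCP and whose axes are the tool frame's). Camera axes: x right, y up, looking along -z (the intrinsics and any distortion apply to the point x, -y, -z); pixel columns grow to the right and rows downward; lengths in m; the calibration is good to about 2 mm. The wrist camera is an equidistant fisheye: a pixel r from the principal point sees the ray r / f radians off the axis. A picture is of the moment at which its call begins: read the wrist's pose just before it. camera_info takes no time and is no camera call.
- robot.hand_in(): hands the job in, once; it reports no verdict.
The state is a dict: "time": time; "q": joint angles; "joint_velocities": joint speeds; "joint_torque": joint torques, N m; "position": TCP position; "tool_rot": TCP orientation; "ft_force": force on the tool from outside, world axes, zero at the start; "moment": the same for the moment, N m; "grip_width": finger opening in m.
Only numpy, scipy, OpenCV 4.12 (cv2) and the standard library are available. Lean on these libraries where they do the work, as an engineer would, in place of code of your own. Each camera call takes 0.05 s, during which the arm holds its last target.

TASK

With the fingers, push the white vial rack along the desk through the narrow gap between the two aluminium kerbs, until the whole rack lies square on the dark pad beyond, then leave it there. Keep it flat on the desk: never lift, carry or tip it, and do not disturb the phone, the tube holder or the gel bottle.

Things in the scene. Friction and masses are not known exactly. Their poses are not given: they have to be found in the camera images.
- gateway: Two fixed aluminium kerbs standing in one line along this frame's x axis, each 130 mm long, 30 mm thick (along y), 35 mm high, with round ends (radius 15 mm). Origin: on the desk surface, midway in the 94 mm wide gap between them (kerb ends at x = -47 and +47 mm, outer ends at -177 and +177 mm). The rack starts on the -y side and must go through towards +y. A flat dark rubber pad lies on the +y side. The frame is turned up to 0.25 rad about vertical.
- pad_centre (a point): Centre of the dark pad, on the desk surface, 110 mm from the gateway origin along the gateway's +y; axes as the gateway's. The pad is a flush flat sheet, 150 mm (x) by 170 mm (y), no step to catch on; it begins 10 mm past the kerbs.
- rack: Loose white block rack, 86 mm (its x) by 110 mm (its y) by 30 mm high, with ten red-capped vials fixed upright in it reaching 54 mm high; about 0.2 to 0.4 kg, slides freely on the desk. Origin: centre of its underside. It fits the gap only with its y along the gateway's y, with 4 mm to spare on either side. It starts on the gateway's -y side, its y within about 0.7 rad of the gateway's y, its centre up to about 160 mm off the line through the gap.
- phone: Loose black phone lying flat, 74 by 150 by 9 mm, origin centre of underside. Leave alone.
- tube_holder: Loose white block 75 by 75 by 45 mm with two red-capped tubes reaching 106 mm high, origin centre of underside. Leave alone.
- gel_bottle: Loose upright bottle, 60 mm diameter, 130 mm tall, origin centre of underside. Leave alone.

How it is judged:
On the way:
1. the rack is in the gap between the kerbs, flat on the desk (x of rack in the frame of gateway between -0.015 and 0.015 m and y of rack in the frame of gateway between -0.045 and 0.045 m and height (world z) of rack below 0.008 m), for 0.05 s.
At the end, for the whole second after the job is handed in: The rack has gone through the gap and rests flat and still on the pad: its centre within 34 mm (across) and 32 mm (along) of the pad's centre, square to the gateway within 0.2 rad (x of rack in the frame of pad_centre between -0.034 and 0.034 m and y of rack in the frame of pad_centre between -0.032 and 0.032 m and angle between the y axis of rack and the y axis of gateway, either way round below 0.2 rad and height (world z) of rack below 0.004 m and angle between rack's own z axis and vertical below 0.03 rad and linear speed of rack below 0.01 m/s); the robot touches nothing.
It fails at once if the rack is lifted or carried (more than 10 mm off the desk) (height (world z) of rack above 0.01 m).
It fails at once if the rack is tipped more than 0.2 rad (angle between rack's own z axis and vertical above 0.2 rad).
It fails at once if the phone is moved more than 15 mm (distance of phone from where it was at the start of the episode above 0.015 m).
It fails at once if the tube holder is moved more than 15 mm (distance of tube_holder from where it was at the start of the episode above 0.015 m).
It fails at once if the gel bottle is moved more than 15 mm (distance of gel_bottle from where it was at the start of the episode above 0.015 m).
It also fails if it takes over 64 s, if anything falls off the work surface, if the arm or the gripper's body presses on something with over 40 N, if the wrist force passes 120 N, or if a joint passes its speed limit or range.

## Working session

There is one attempt and no reset: what is moved stays moved. The work goes in short steps, Python scripts to look and compute and a shell command to move; the robot and the scene stay as the last step left them, time stands still between calls to the robot, and variables do not carry over. Pictures are saved under pics/ and viewed, and the job is handed in when it is done.

```bash
ls; mkdir -p pics; python3 - <<'E'
from rig import robot, vision
import cv2
print(robot.get_obs())
for n in("top","side"):
    print(n,vision.camera_info(n))
    cv2.imwrite(f"pics/{n}0.png",vision.camera(n))
E
```

```text
pics
{'time': 0.0, 'q': array([-1.50052655e+00,  5.28464262e-01,  1.43388483e+00, -4.20556632e-05,
        1.18138440e+00, -1.78437840e-01]), 'joint_velocities': array([-0.00195192, -0.00180062,  0.00269823,  0.0004519 ,  0.00063778,
        0.00155731]), 'joint_torque': array([-2.35640837e-04, -4.40044713e+01, -1.76591974e+01,  6.31859712e-02,
        5.80326165e-02, -1.71317083e-04]), 'position': array([ 0.15384387, -0.6049804 ,  0.2014784 ]), 'tool_rot': array([-0.08768335,  0.70240195, -0.70088888,  0.08773772]), 'ft_force': array([-0.4215315 ,  1.27948669,  0.59241196]), 'moment': array([0.01951793, 0.02563541, 0.07001238]), 'grip_width': 0.08701806187729938}
top {'vfov': 56.352815090260506, 'cx': 322.88594687005644, 'cy': 199.18435101647543, 'world_from_camera': array([[ 0.00697324,  0.99327793, -0.11554364,  0.41747311],
       [-0.99991466,  0.00564958, -0.01177947, -0.03047914],
       [-0.01104752,  0.11561592,  0.99323256,  0.99111761],
       [ 0.        ,  0.        ,  0.        ,  1.        ]])}
side {'vfov': 55.726792559401574, 'cx': 320.28260300270256, 'cy': 196.18062197943397, 'world_from_camera': array([[-7.52373314e-01,  4.20572597e-01, -5.07004030e-01,
        -7.49410584e-02],
       [-6.58736969e-01, -4.80390479e-01,  5.79042825e-01,
         6.27714411e-01],
       [-3.03645356e-05,  7.69638667e-01,  6.38479695e-01,
         8.02111197e-01],
       [ 0.00000000e+00,  0.00000000e+00,  0.00000000e+00,
         1.00000000e+00]])}
```

View pics/top0.png

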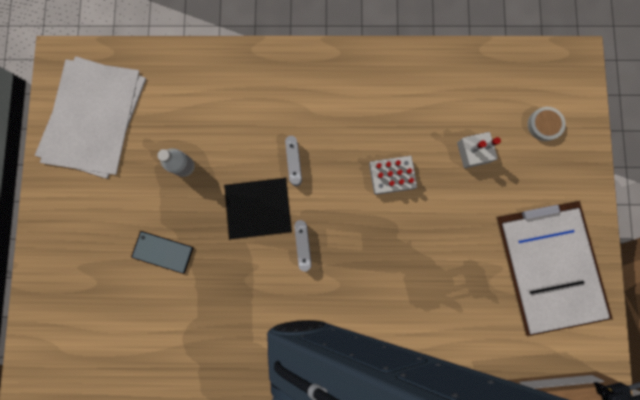

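View pics/side0.png

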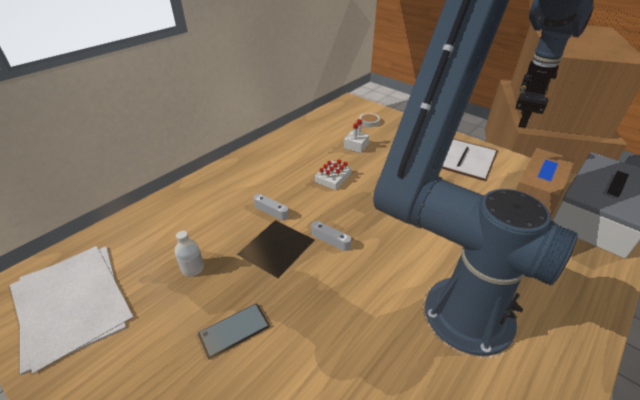

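The top view shows the rack at about (394,174), kerbs at (293,160) and (302,245), the pad at (258,208), the bottle at (175,160), the phone at (162,252) and the tube holder at (479,150). Next I'll turn these into positions.

```bash
cat > h.py <<'E'
import numpy as np, cv2
from rig import robot, vision
def ray(n,u,v,z):
    i=vision.camera_info(n); f=200/np.tan(np.radians(i['vfov']/2)); T=i['world_from_camera']
    d=T[:3,:3]@np.array([(u-i['cx'])/f,-(v-i['cy'])/f,-1]); o=T[:3,3]
    return o+d*(z-o[2])/d[2]
def proj(n,p):
    i=vision.camera_info(n); f=200/np.tan(np.radians(i['vfov']/2)); T=i['world_from_camera']
    c=T[:3,:3].T@(np.array(p)-T[:3,3]); return i['cx']+f*c[0]/-c[2], i['cy']-f*c[1]/-c[2]
E
python3 - <<'E'
from h import *
im=cv2.imread('pics/top0.png')
for nm,(x0,y0,x1,y1) in dict(gate=(205,120,340,285),rack=(350,130,440,215),phone=(120,220,205,285)).items():
    cv2.imwrite(f'pics/z_{nm}.png',cv2.resize(im[y0:y1,x0:x1],None,fx=4,fy=4,interpolation=cv2.INTER_CUBIC)[:600])
def boxes(mask,z,n):
    cs,_=cv2.findContours(mask,cv2.RETR_EXTERNAL,cv2.CHAIN_APPROX_NONE)
    for c in sorted(cs,key=cv2.contourArea)[::-1][:n]:
        if cv2.contourArea(c)<30: continue
        P=np.array([ray('top',u,v,z)[:2] for u,v in c[:,0]],np.float32)
        r=cv2.minAreaRect(P); print(np.round(c[:,0].mean(0)),np.round(r[0],4),np.round(r[1],4),round(r[2],1))
hsv=cv2.cvtColor(im,cv2.COLOR_BGR2HSV)
roi=lambda m,a:(lambda o:(o.__setitem__((slice(a[1],a[3]),slice(a[0],a[2])),m[a[1]:a[3],a[0]:a[2]]),o)[1])(np.zeros_like(m))
print('pad');boxes(roi(cv2.inRange(hsv,(0,0,0),(180,255,45)),(210,165,300,250)),0,1)
g=cv2.inRange(hsv,(0,0,120),(180,60,255))
print('kerb');boxes(roi(g,(270,125,330,285)),.035,2)
rk=roi(cv2.morphologyEx(g|cv2.inRange(hsv,(170,120,60),(180,255,255))|cv2.inRange(hsv,(0,150,60),(6,255,255)),cv2.MORPH_CLOSE,np.ones((5,5))),(350,130,440,215))
print('rack');boxes(rk,.03,1)
E
```

```text
pad
[257. 208.] [0.5084 0.1568] [0.1432 0.1647] 7.1
kerb
[302. 245.] [0.4103 0.0333] [0.1303 0.0307] 7.1
[292. 160.] [0.6332 0.061 ] [0.1268 0.0319] 6.1
rack
[392. 174.] [ 0.5964 -0.2002] [0.0863 0.1135] 8.8
```

```bash
python3 -c "
import cv2;a=cv2.imread('pics/z_gate.png');b=cv2.imread('pics/z_rack.png');print(a.shape,b.shape)"
```

```text
(600, 540, 3) (340, 360, 3)
```

View pics/z_gate.png

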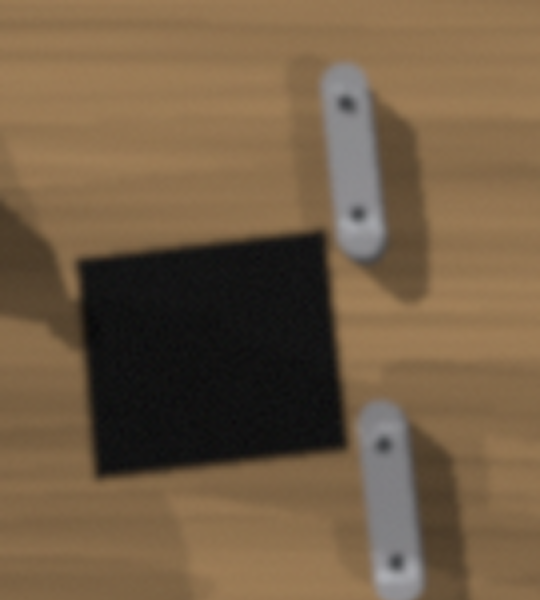

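View pics/z_rack.png

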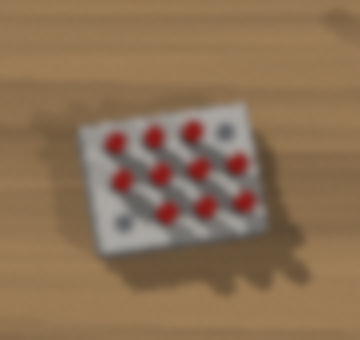

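```bash
cat >> h.py <<'E'
from scipy.spatial.transform import Rotation as R
k1=np.array([.4103,.0333]);k2=np.array([.6332,.061]);O=(k1+k2)/2
th=np.arctan2(*(k2-k1)[::-1]); ex=np.array([np.cos(th),np.sin(th)]);ey=np.array([-ex[1],ex[0]])
def g(p): d=np.array(p)[:2]-O; return np.array([d@ex,d@ey])
def w(p): return O+p[0]*ex+p[1]*ey
def tool():
    o=robot.get_obs(); return o['position'],R.from_quat(o['tool_rot']),o
def rowto(pos,zdir):   # target pos world, opening dir (unit xy), tool y = down
    p,r,o=tool(); z=np.array([*zdir,0]); y=np.array([0,0,-1.]); x=np.cross(y,z)
    best=min((R.from_matrix(np.c_[s*x,y,s*z]) for s in(1,-1)),key=lambda t:(r.inv()*t).magnitude())
    print('shift',np.round(r.inv().apply(np.array(pos)-p)/.5,4),'turn',np.round((r.inv()*best).as_rotvec()/np.pi,4),'tgt x axis',np.round(best.as_matrix()[:,0],2))
E
python3 - <<'E'
from h import *
p,r,o=tool();print(np.round(r.as_matrix(),3),th,O)
for n,u,v,z in(('holder',479,152,.045),('bottle',178,162,.06),('phone',162,252,0)):print(n,ray('top',u,v,z)[:2],g(ray('top',u,v,z)))
print(ray('side',357,143,.045),ray('side',190,272,0))
rk=np.array([.5964,-.2002]);print('rack',g(rk))
t=w(g(rk)+[.043+.0095+.03,0]);print(t);rowto([*t,.2],ey);rowto([*t,.2],ex)
E
```

```text
[[-0.969 -0.     0.246]
 [-0.246  0.002 -0.969]
 [-0.    -1.    -0.002]] 0.12363711958034469 [0.52175 0.04715]
holder [ 0.65224613 -0.42076075] [ 0.07179615 -0.48043212]
bottle [0.61919933 0.35091145] [0.13416604 0.28942505]
phone [0.38988687 0.40534113] [-0.0866836   0.37171861]
[ 0.62907268 -0.38668806  0.045     ] [0.6149551 0.3687646 0.       ]
rack [ 0.04357638 -0.25466791]
[ 0.67827025 -0.1900259 ]
shift [-1.2209  0.0046 -0.5461] turn [ 0.0006  0.0399 -0.0001] tgt x axis [-0.99 -0.12  0.  ]
shift [-1.2209  0.0046 -0.5461] turn [ 4.000e-04 -4.601e-01 -5.000e-04] tgt x axis [ 0.12 -0.99  0.  ]
```

```bash
python3 -m crank '[[-0.12,0,-0.054,0,0.02,0,0.38],[-0.24,0,-0.108,0,0.04,0,0.38],[-0.36,0,-0.162,0,0.04,0,0.38],[-0.48,0,-0.216,0,0.04,0,0.38],[-0.6,0,-0.27,0,0.04,0,0.38],[-0.72,0,-0.324,0,0.04,0,0.38],[-0.84,0,-0.378,0,0.04,0,0.38],[-0.96,0,-0.43,0,0.04,0,0.38],[-0.96,0,-0.43,0,0.04,0,0.38]]'
python3 - <<'E'
from h import *
rk=np.array([.5964,-.2002])
t=w(g(rk)+[.043+.0095+.03,0]);rowto([*t,.2],ey);print(tool()[2]['grip_width'])
E
```

```text
time: 1.23
position: [0.5684, -0.2761, 0.2019]
tool_rot: [-0.045, 0.706, -0.705, 0.045]
ft_force: [-0.7, -0.2, -0.4]
grip_width: 0.0599
shift [-0.2398  0.004  -0.143 ] turn [ 0.0003  0.001  -0.    ] tgt x axis [-0.99 -0.12  0.  ]
0.05994823543666081
```

```bash
python3 -m crank '[[-0.12,0,-0.07,0,0,0,0.38],[-0.24,0,-0.143,0,0,0,0.38],[-0.24,0.1,-0.143,0,0,0,0.38],[-0.24,0.2,-0.143,0,0,0,0.38],[-0.24,0.28,-0.143,0,0,0,0.38],[-0.24,0.33,-0.143,0,0,0,0.38],[-0.24,0.356,-0.143,0,0,0,0.38],[-0.24,0.356,-0.143,0,0,0,0.38]]'
python3 - <<'E'
from h import *
p,r,o=tool();print(g(p),p,o['ft_force'])
cv2.imwrite('pics/top1.png',vision.camera('top')[80:300,180:520]);cv2.imwrite('pics/wr1.png',vision.camera('wrist'))
E
```

```text
time: 2.22
position: [0.6759, -0.1932, 0.0234]
tool_rot: [-0.044, 0.706, -0.705, 0.043]
ft_force: [0.5, -0.2, 0.9]
grip_width: 0.0601
[ 0.12329576 -0.25750882] [ 0.6758612  -0.19318805  0.02343097] [ 0.5494637  -0.16416846  0.87208416]
```

View pics/top1.png

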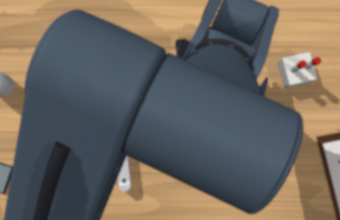

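View pics/wr1.png

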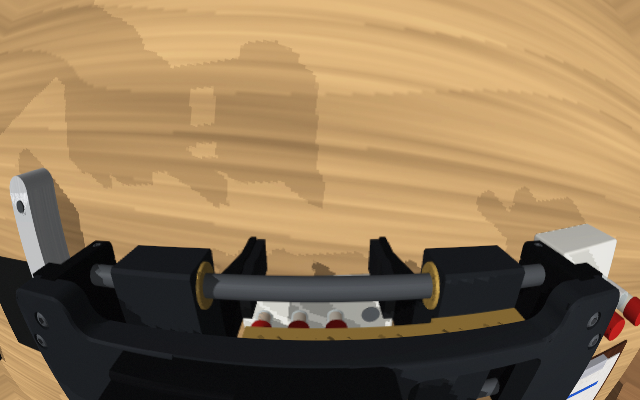

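```bash
python3 -m crank '[[0.02,0,0,0,0,0,0.38],[0.04,0,0,0,0,0,0.38],[0.05,0,0,0,0,0,0.38],[0.058,0,0,0,0,0,0.38],[0.066,0,0,0,0,0,0.38],[0.074,0,0,0,0,0,0.38],[0.082,0,0,0,0,0,0.38],[0.09,0,0,0,0,0,0.38],[0.098,0,0,0,0,0,0.38],[0.106,0,0,0,0,0,0.38]]'
python3 - <<'E'
from h import *
p,r,o=tool();print(g(p),p,o['ft_force'])
E
```

```text
time: 3.58
position: [0.6237, -0.1999, 0.0244]
tool_rot: [-0.043, 0.706, -0.706, 0.044]
ft_force: [0.9, 1.1, -0.2]
grip_width: 0.06
[ 0.07072725 -0.25769878] [ 0.62371739 -0.19985943  0.02444197] [ 0.9165435   1.06283556 -0.23602698]
```

```bash
python3 -m crank '[[0.008,0,0,0,0,0,0.38],[0.016,0,0,0,0,0,0.38],[0.024,0,0,0,0,0,0.38],[0.03,0,0,0,0,0,0.38],[0.034,0,0,0,0,0,0.38],[0.036,0,0,0,0,0,0.38],[0.036,0,0,0,0,0,0.38]]'
python3 - <<'E'
from h import *
p,r,o=tool();print(g(p),p,o['ft_force'])
cv2.imwrite('pics/wr2.png',vision.camera('wrist'));cv2.imwrite('pics/side2.png',cv2.resize(vision.camera('side')[130:260,220:420],None,fx=3,fy=3))
E
```

```text
time: 4.45
position: [0.606, -0.2023, 0.0245]
tool_rot: [0.044, -0.706, 0.706, -0.044]
ft_force: [0.8, 0.6, 0.0]
grip_width: 0.0602
[ 0.05279558 -0.25793279] [ 0.60595146 -0.20230302  0.02449252] [0.76489527 0.56817125 0.00403591]
```

View pics/wr2.png

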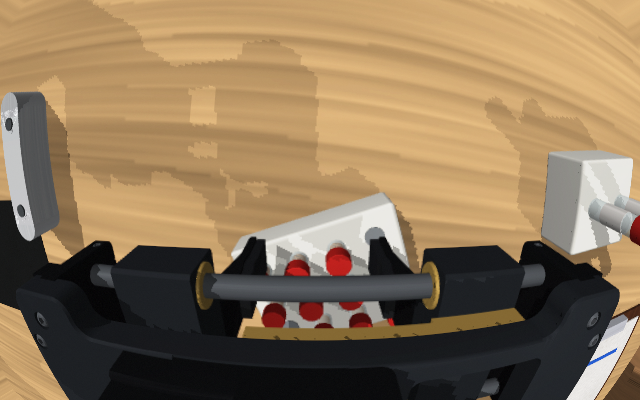

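View pics/side2.png

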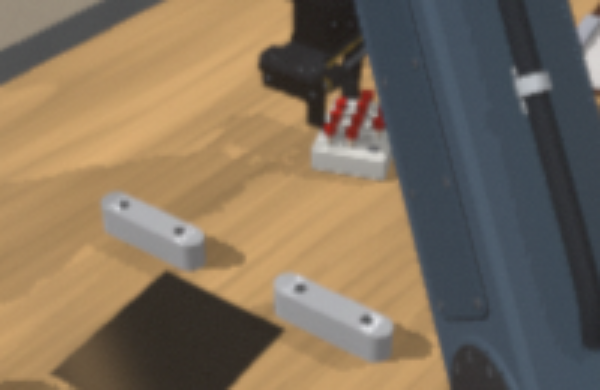

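```bash
python3 - <<'E'
from h import *
i=vision.camera_info('wrist');T=i['tool_from_camera'];print(np.round(T,3),i['vfov'])
f=200/np.tan(np.radians(i['vfov']/2));print(f)
def pw(p):
    c=T[:3,:3].T@(np.array(p)-T[:3,3]);c=c*[1,-1,-1];a=np.arctan2(np.hypot(c[0],c[1]),c[2]);h=np.hypot(c[0],c[1]);return np.round([i['cx']+f*a*c[0]/h,i['cy']+f*a*c[1]/h])
for q in([0,0.014,.03],[0,.014,-.03],[-.0095,.014,.03],[-.0095,.014,-.03],[-.0095,-.03,.03],[.0095,.014,.03]):print(q,pw(q))
cv2.imwrite('pics/top2.png',vision.camera('top'))
E
```

```text
[[-0.001 -0.959 -0.284 -0.077]
 [ 0.001  0.284 -0.959 -0.182]
 [ 1.    -0.001  0.001  0.001]
 [ 0.     0.     0.     1.   ]] 65.70646984690485
309.70691628693146
[0, 0.014, 0.03] [360. 232.]
[0, 0.014, -0.03] [273. 232.]
[-0.0095, 0.014, 0.03] [361. 219.]
[-0.0095, 0.014, -0.03] [272. 218.]
[-0.0095, -0.03, 0.03] [372. 245.]
[0.0095, 0.014, 0.03] [360. 244.]
```

View pics/top2.png

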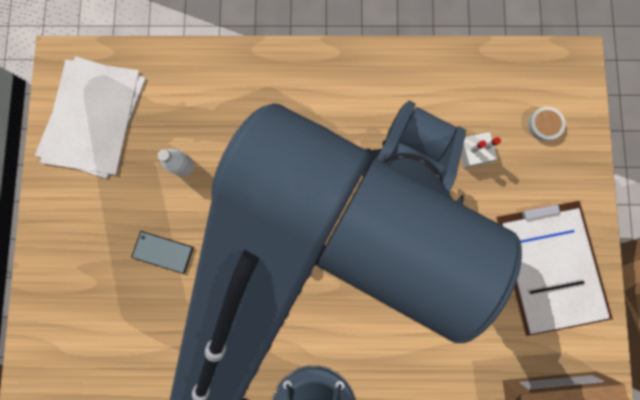

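```bash
cat >> h.py <<'E'
def wray(u,v,z,pr=None):
    i=vision.camera_info('wrist');T=i['tool_from_camera'];f=200/np.tan(np.radians(i['vfov']/2))
    p,r=pr or tool()[:2]; a=np.array([u-i['cx'],v-i['cy']]);h=np.hypot(*a);t=h/f
    d=np.array([*(a/h*np.sin(t)),np.cos(t)])*[1,-1,-1]
    d=r.apply(T[:3,:3]@d); o=p+r.apply(T[:3,3]); return o+d*(z-o[2])/d[2]
E
python3 - <<'E'
from h import *
for u,v in((237,238),(388,195),(408,250)):print(g(wray(u,v,.03)))
im=cv2.imread('pics/wr2.png');cv2.imwrite('pics/wr2z.png',cv2.resize(im[170:350,180:460],None,fx=2.8,fy=2.8,interpolation=cv2.INTER_CUBIC))
E
```

```text
[ 0.055779   -0.20791567]
[ 0.08387378 -0.30093811]
[ 0.04732927 -0.31714498]
```

View pics/wr2z.png

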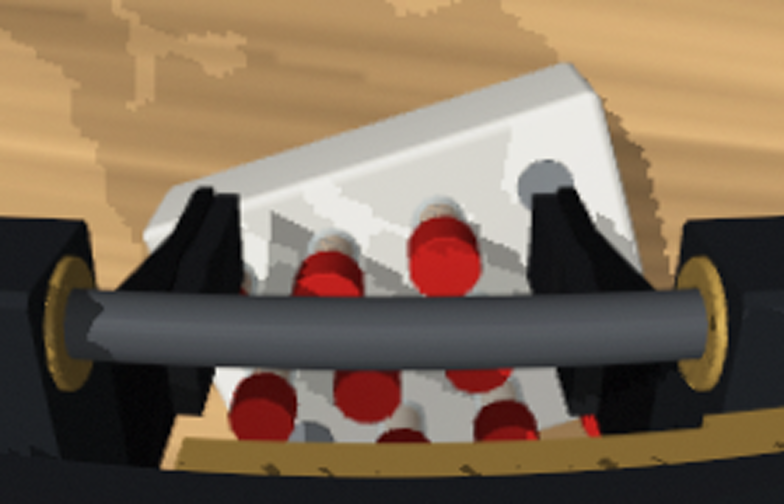

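```bash
python3 - <<'E'
from h import *
for n,u,v,z in(('holder',547,152,.045),('h',632,157,.045),('h',572,253,.045),('hb',542,241,0),('kerb hole',8,123,.035),('hole2',21,211,.035)):print(n,g(wray(u,v,z)))
for n,u,v in(('h1',346/4+205,103/4+120),('h2',358/4+205,213/4+120)): print(g(ray('top',u,v,.035)))
E
```

```text
holder [ 0.11754107 -0.40547612]
h [ 0.12307535 -0.51522412]
h [ 0.04378492 -0.45397595]
hb [ 0.03526161 -0.45923333]
kerb hole [ 0.1498612  -0.00114326]
hole2 [ 0.07325978 -0.00236512]
[ 0.14863586 -0.00127154]
[ 0.07487291 -0.00121014]
```

```bash
python3 - <<'E'
from h import *
for a,b,z in((570,65,0),(175,185,0),(600,95,.03),(150,235,.03),(270,195,.03),(400,155,.03)):print(g(wray(180+a/2.8,170+b/2.8,z)),z)
E
```

```text
[ 0.07727421 -0.3048549 ] 0
[ 0.04475681 -0.20366247] 0
[ 0.07830282 -0.30525022] 0.03
[ 0.04451593 -0.20450545] 0.03
[ 0.05508339 -0.2332024 ] 0.03
[ 0.06468106 -0.26196422] 0.03
```

```bash
python3 - <<'E'
from h import *
for gy in(-.213,-.228,-.288,-.303):
  for z in(.01,.03,.045):
    u,v=proj('side',[*w([.0528,gy]),z]);print(gy,z,round(u,1),round(v,1), 'zoom',round((u-300)*8),round((v-140)*8))
im=vision.camera('side');cv2.imwrite('pics/side3.png',cv2.resize(im[140:200,300:390],None,fx=8,fy=8,interpolation=cv2.INTER_CUBIC))
im=cv2.imread('pics/wr1.png');cv2.imwrite('pics/wr1z.png',cv2.resize(im[170:350,180:460],None,fx=2.8,fy=2.8,interpolation=cv2.INTER_CUBIC))
E
```

```text
-0.213 0.01 323.0 181.2 zoom 184 329
-0.213 0.03 323.0 176.5 zoom 184 292
-0.213 0.045 323.0 172.9 zoom 184 264
-0.228 0.01 325.4 179.0 zoom 203 312
-0.228 0.03 325.4 174.3 zoom 203 275
-0.228 0.045 325.5 170.8 zoom 204 246
-0.288 0.01 334.7 170.6 zoom 277 245
-0.288 0.03 334.8 166.0 zoom 278 208
-0.288 0.045 334.9 162.5 zoom 279 180
-0.303 0.01 336.9 168.6 zoom 295 229
-0.303 0.03 337.1 164.0 zoom 297 192
-0.303 0.045 337.2 160.5 zoom 297 164
```

View pics/side3.png

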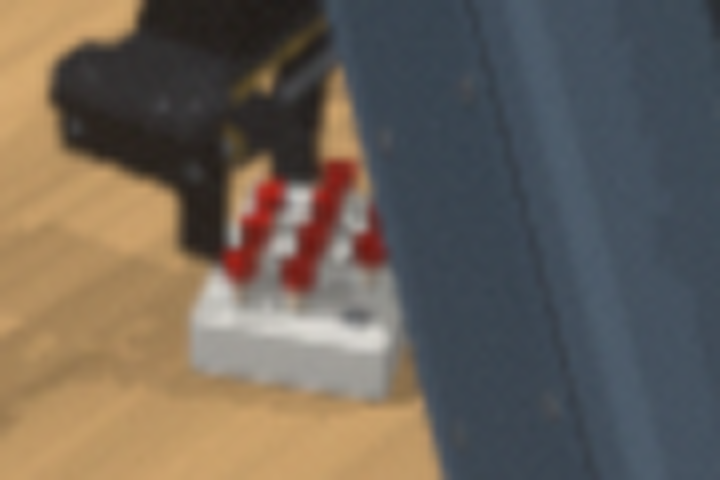

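View pics/wr1z.png

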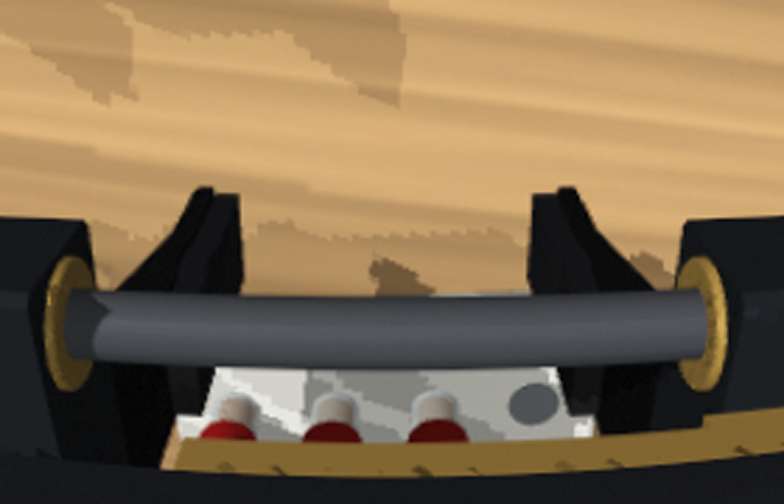

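The wrist and side views agree: the visible fingertips end at about z = 0.04 with the TCP at 0.0245. The tips are therefore higher than "14 mm ahead" implies. They met the vials and turned the rack by about 18°. I'll back off and find the true tip depth with small steps while watching the force.

```bash
python3 -m crank '[[-0.02,0,0,0,0,0,0.38],[-0.05,0,0,0,0,0,0.38],[-0.09,0,0,0,0,0,0.38],[-0.12,0,0,0,0,0,0.38],[-0.12,0,0,0,0,0,0.38],[-0.12,0.012,0,0,0,0,0.38],[-0.12,0.02,0,0,0,0,0.38],[-0.12,0.026,0,0,0,0,0.38],[-0.12,0.026,0,0,0,0,0.38]]'
python3 - <<'E'
from h import *
p,r,o=tool();print(g(p),p,o['ft_force'])
im=vision.camera('side');cv2.imwrite('pics/side4.png',cv2.resize(im[120:200,290:390],None,fx=7,fy=7,interpolation=cv2.INTER_CUBIC))
im=vision.camera('wrist');cv2.imwrite('pics/wr4.png',im)
for s in(1,-1):
  for t in(.014,-.014):
    q=p+[0,0,-t]+np.r_[(s*.03)*ey,0];u,v=proj('side',q);print(s,t,round((u-290)*7),round((v-120)*7))
E
```

```text
time: 5.78
position: [0.6651, -0.1948, 0.011]
tool_rot: [-0.044, 0.706, -0.706, 0.043]
ft_force: [0.5, 0.5, 0.0]
grip_width: 0.0604
[ 0.11242958 -0.25779268] [ 0.66511297 -0.19480977  0.01101373] [0.52555197 0.49898838 0.01788935]
1 0.014 149 394
1 -0.014 149 349
-1 0.014 216 337
-1 -0.014 216 293
```

View pics/side4.png

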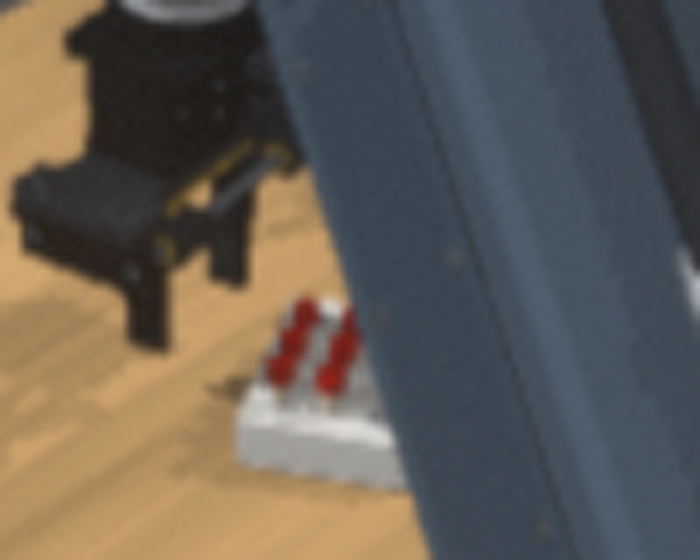

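View pics/wr4.png

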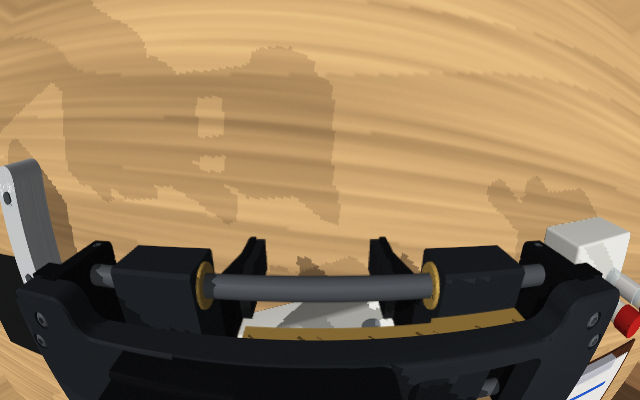

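The side view now shows the tips at zoomed rows 350 and 288. That matches tips 14 mm *behind* the TCP, so tip z is about TCP z + 14 mm. I'll set the TCP at z ≈ 0.004, which puts the tips at 18 mm: below the 30 mm deck, with the body still above the vials. Then I'll push again to square the rack.

```bash
python3 -m crank '[[0,0.006,0,0,0,0,0.38],[0,0.014,0,0,0,0,0.38],[0.01,0.014,0,0,0,0,0.38],[0.024,0.014,0,0,0,0,0.38],[0.036,0.014,0,0,0,0,0.38],[0.044,0.014,0,0,0,0,0.38],[0.052,0.014,0,0,0,0,0.38],[0.06,0.014,0,0,0,0,0.38],[0.068,0.014,0,0,0,0,0.38],[0.068,0.014,0,0,0,0,0.38]]'
python3 - <<'E'
from h import *
p,r,o=tool();print(g(p),p,o['ft_force'])
im=vision.camera('wrist');cv2.imwrite('pics/wr5.png',im)
E
```

```text
time: 7.12
position: [0.6318, -0.1991, 0.0047]
tool_rot: [0.043, -0.706, 0.706, -0.043]
ft_force: [2.0, -0.3, 0.2]
grip_width: 0.0603
[ 0.07882651 -0.25798145] [ 0.63178968 -0.19914112  0.00465792] [ 1.96646109 -0.34868195  0.15258088]
```

View pics/wr5.png

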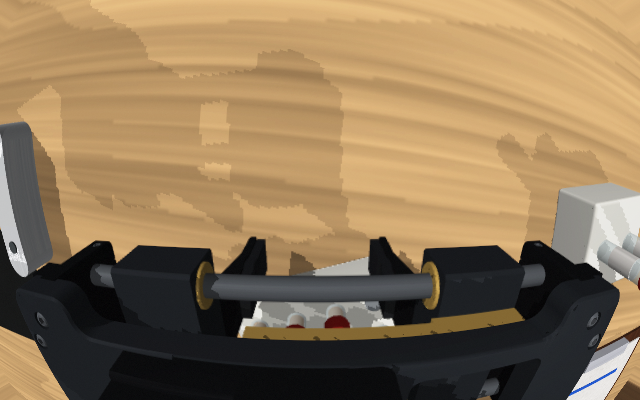

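```bash
python3 -m crank '[[0.007,0,0,0,0,0,0.38],[0.014,0,0,0,0,0,0.38],[0.021,0,0,0,0,0,0.38],[0.028,0,0,0,0,0,0.38],[0.035,0,0,0,0,0,0.38],[0.042,0,0,0,0,0,0.38],[0.048,0,0,0,0,0,0.38],[0.048,0,0,0,0,0,0.38]]'
python3 - <<'E'
from h import *
p,r,o=tool();print(g(p),p,o['ft_force'])
im=vision.camera('wrist');cv2.imwrite('pics/wr6.png',cv2.resize(im[170:350,180:460],None,fx=2.8,fy=2.8,interpolation=cv2.INTER_CUBIC))
E
```

```text
time: 8.18
position: [0.6075, -0.2019, 0.0045]
tool_rot: [-0.044, 0.706, -0.706, 0.043]
ft_force: [1.1, 0.1, 0.9]
grip_width: 0.06
[ 0.05437556 -0.25767383] [ 0.60748744 -0.2018512   0.0044507 ] [1.07074474 0.05632663 0.85115617]
```

View pics/wr6.png

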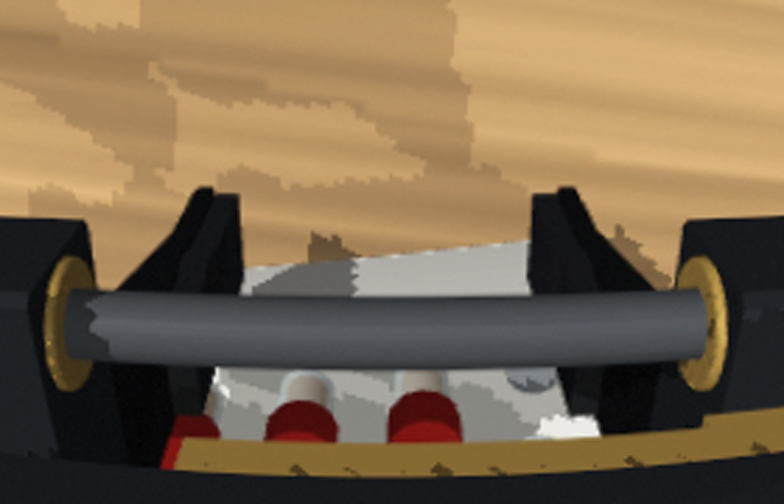

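```bash
python3 - <<'E'
from h import *
a,b=[g(wray(180+u/2.8,170+v/2.8,0)) for u,v in((245,268),(528,240))];print(a,b,np.degrees(np.arctan2((b-a)[0],-(b-a)[1])))
E
```

```text
[ 0.0329518 -0.2241641] [ 0.04065793 -0.29262014] 6.422775626189085
```

```bash
python3 -m crank '[[-0.03,0,0,0,0,0,0.38],[-0.03,-0.1,0,0,0,0,0.38],[-0.03,-0.18,0,0,0,0,0.38],[0.09,-0.18,0.016,0,0,0,0.38],[0.2,-0.18,0.016,0,0,0,0.38],[0.29,-0.18,0.016,0,0,0,0.38],[0.29,-0.1,0.016,0,0,0,0.38],[0.29,-0.03,0.016,0,0,0,0.38],[0.29,0,0.016,0,0,0,0.38],[0.29,0,0.016,0,0,0,0.38]]'
python3 - <<'E'
from h import *
p,r,o=tool();print(g(p),p,o['ft_force'])
im=vision.camera('wrist');cv2.imwrite('pics/wr7.png',im)
im=vision.camera('top');cv2.imwrite('pics/top7.png',im)
E
```

```text
time: 9.48
position: [0.464, -0.2267, 0.0035]
tool_rot: [-0.045, 0.707, -0.705, 0.042]
ft_force: [-0.3, -0.3, -0.0]
grip_width: 0.0601
[-0.09105146 -0.26464479] [ 0.46403019 -0.22670335  0.00348039] [-0.26636204 -0.31713017 -0.04257819]
```

View pics/wr7.png

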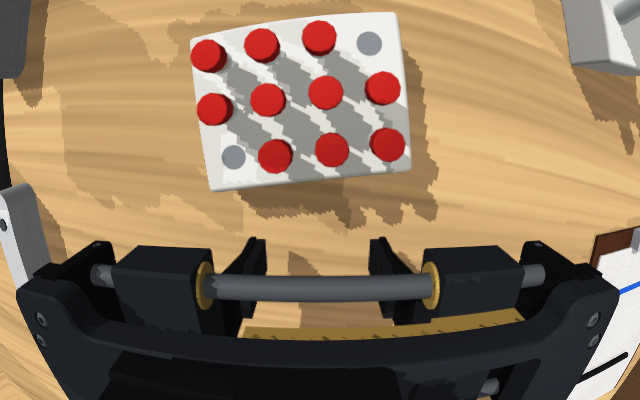

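View pics/top7.png

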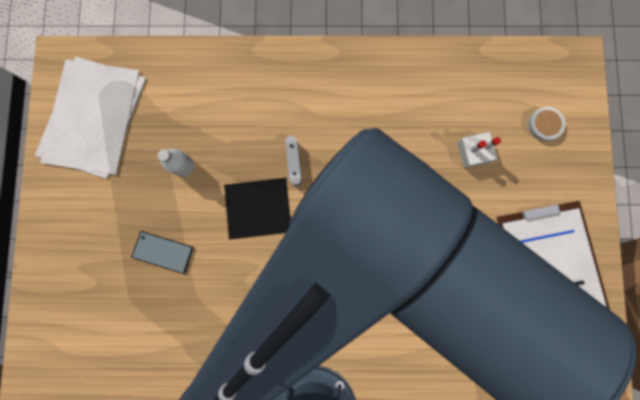

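The wrist camera now sees the whole rack top, with corners at about (191,39), (397,12), (411,170) and (212,191).

```bash
cat >> h.py <<'E'
def rackfit(c,z=.03,pr=None):
    P=np.array([g(wray(u,v,z,pr)) for u,v in c]); print(np.round(P,4).tolist())
    print('sides',[round(np.linalg.norm(P[i]-P[(i+1)%4]),4) for i in range(4)],'centre',np.round(P.mean(0),4))
    for a,b in((0,1),(3,2)): d=P[a]-P[b];print('yaw deg',round(np.degrees(np.arctan2(-d[0],d[1])),2))
E
python3 - <<'E'
from h import *
rackfit([(191,39),(397,12),(411,170),(212,191)])
E
```

```text
[[0.032, -0.1997], [0.0443, -0.3073], [-0.0398, -0.316], [-0.0513, -0.2092]]
sides [np.float64(0.1082), np.float64(0.0846), np.float64(0.1074), np.float64(0.0839)] centre [-0.0037 -0.258 ]
yaw deg 6.52
yaw deg 6.16
```

```bash
python3 -m crank '[[-0.02,0,0,0,0,0,0.38],[-0.04,0,0,0,0,0,0.38],[-0.05,0,0,0,0,0,0.38],[-0.058,0,0,0,0,0,0.38],[-0.066,0,0,0,0,0,0.38],[-0.072,0,0,0,0,0,0.38],[-0.076,0,0,0,0,0,0.38],[-0.076,0,0,0,0,0,0.38]]'
python3 - <<'E'
from h import *
p,r,o=tool();print(g(p),p,o['ft_force'])
im=vision.camera('wrist');cv2.imwrite('pics/wr8.png',im)
E
```

```text
time: 10.58
position: [0.503, -0.2228, 0.0043]
tool_rot: [-0.043, 0.706, -0.706, 0.044]
ft_force: [-1.8, 1.8, 0.9]
grip_width: 0.0605
[-0.0519008  -0.26559966] [ 0.50299975 -0.22282278  0.00425018] [-1.81865596  1.79766681  0.88621297]
```

View pics/wr8.png

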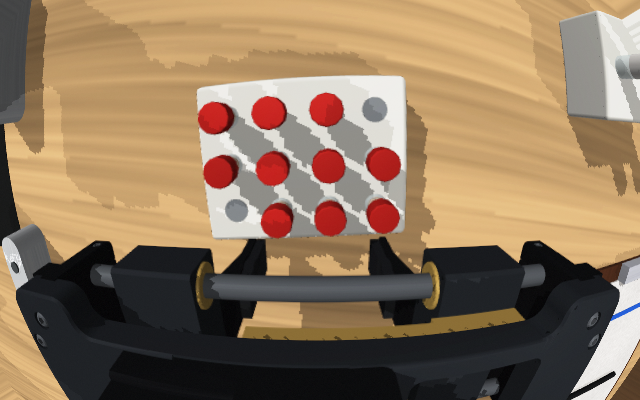

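```bash
python3 - <<'E'
from h import *
rackfit([(197,89),(404,76),(405,232),(213,239)])
E
```

```text
[[0.0418, -0.2037], [0.0472, -0.3103], [-0.0367, -0.3152], [-0.0413, -0.207]]
sides [np.float64(0.1067), np.float64(0.084), np.float64(0.1083), np.float64(0.0832)] centre [ 0.0027 -0.2591]
yaw deg 2.86
yaw deg 2.41
```

```bash
python3 -m crank '[[0.03,0,0,0,0,0,0.1],[0.04,-0.1,0,0,0,0,-0.08],[0.04,-0.2,0.02,0,-0.06,0,-0.08],[0.0,-0.26,0.06,0,-0.12,0,-0.08],[-0.104,-0.26,0.153,0,-0.18,0,-0.08],[-0.104,-0.26,0.153,0,-0.24,0,-0.08],[-0.104,-0.26,0.153,0,-0.3,0,-0.08],[-0.104,-0.26,0.153,0,-0.36,0,-0.08],[-0.104,-0.26,0.153,0,-0.42,0,-0.08],[-0.104,-0.26,0.153,0,-0.48,0,-0.08]]'
python3 - <<'E'
from h import *
p,r,o=tool();print(g(p),p,o['q'],o['grip_width']); rowto([*w([0,-.342]),.004],ex)
im=vision.camera('wrist');cv2.imwrite('pics/wr9.png',im)
im=vision.camera('side');cv2.imwrite('pics/side9.png',im)
E
```

```text
time: 11.88
position: [0.5638, -0.2935, 0.1345]
tool_rot: [-0.514, 0.485, -0.486, 0.514]
ft_force: [0.8, -0.3, -0.4]
grip_width: 0.0402
[-2.45465886e-04 -3.43201121e-01] [ 0.56383078 -0.29346162  0.13446458] [-6.55552476e-01  6.19165763e-01  1.46942108e+00  2.80980744e-04
  1.05079354e+00 -7.13194008e-01] 0.04019257817270821
shift [-2.800e-03  2.609e-01 -1.000e-04] turn [-0.0006 -0.0211  0.0004] tgt x axis [ 0.12 -0.99  0.  ]
```

View pics/wr9.png

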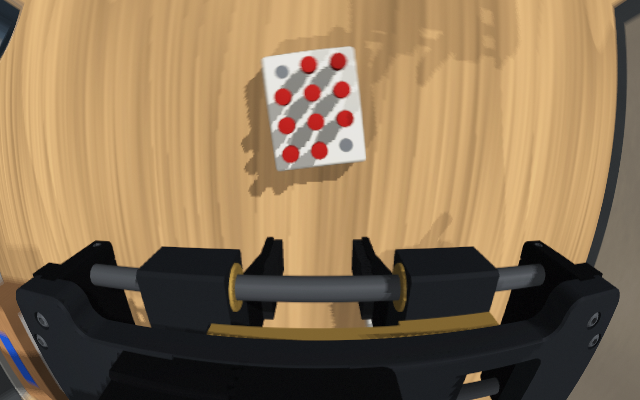

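View pics/side9.png

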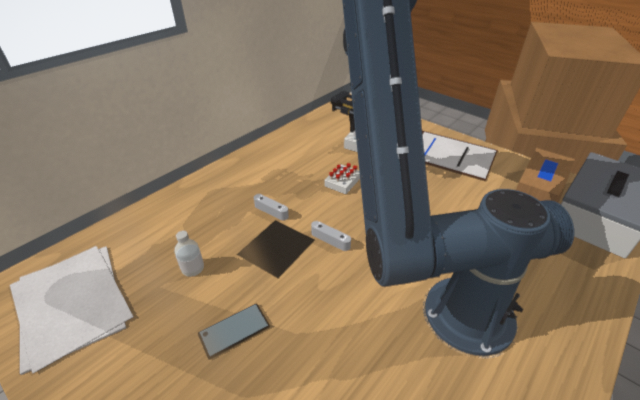

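```bash
python3 -m crank '[[0,0.06,0,0,-0.021,0,-0.08],[0,0.15,0,0,-0.021,0,-0.08],[0,0.22,0,0,-0.021,0,-0.08],[0,0.25,0,0,-0.021,0,-0.08],[0,0.26,0,0,-0.021,0,-0.08],[0,0.26,0,0,-0.021,0,-0.08]]'
python3 - <<'E'
from h import *
p,r,o=tool();print(g(p),p,o['ft_force']);rowto([*w([0,-.342]),.004],ex)
im=vision.camera('wrist');cv2.imwrite('pics/wr10.png',im)
E
```

```text
time: 12.72
position: [0.5645, -0.2932, 0.0053]
tool_rot: [-0.528, 0.469, -0.47, 0.529]
ft_force: [0.6, 0.7, -0.3]
grip_width: 0.0402
[ 0.00047717 -0.34298206] [ 0.56452089 -0.29315512  0.00528377] [ 0.59307236  0.70748553 -0.28576203]
shift [-0.002   0.0026 -0.001 ] turn [-0.0004 -0.002   0.0004] tgt x axis [ 0.12 -0.99  0.  ]
```

View pics/wr10.png

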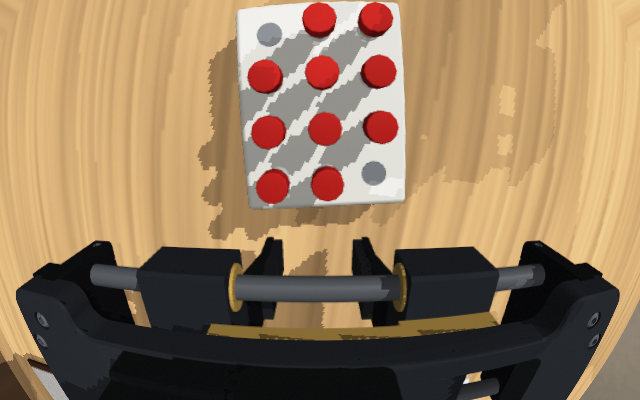

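```bash
python3 -m crank '[[-0.02,0.002,0,0,-0.002,0,-0.08],[-0.034,0.002,0,0,-0.002,0,-0.08],[-0.044,0.002,0,0,-0.002,0,-0.08],[-0.054,0.002,0,0,-0.002,0,-0.08],[-0.066,0.002,0,0,-0.002,0,-0.08],[-0.08,0.002,0,0,-0.002,0,-0.08],[-0.094,0.002,0,0,-0.002,0,-0.08],[-0.108,0.002,0,0,-0.002,0,-0.08],[-0.122,0.002,0,0,-0.002,0,-0.08],[-0.13,0.002,0,0,-0.002,0,-0.08]]'
python3 - <<'E'
from h import *
p,r,o=tool();print(g(p),p,o['ft_force']);rowto([*w([0,-.242]),.004],ex)
im=vision.camera('wrist');cv2.imwrite('pics/wr11.png',im)
E
```

```text
time: 14.02
position: [0.5567, -0.2281, 0.0039]
tool_rot: [-0.53, 0.467, -0.468, 0.53]
ft_force: [1.0, -5.8, 4.3]
grip_width: 0.04
[ 0.00078407 -0.27742269] [ 0.55674051 -0.22805833  0.00389076] [ 0.96688282 -5.7850905   4.26901921]
shift [-0.0708 -0.0003 -0.0015] turn [-0.0004  0.0004  0.0004] tgt x axis [ 0.12 -0.99  0.  ]
```

View pics/wr11.png

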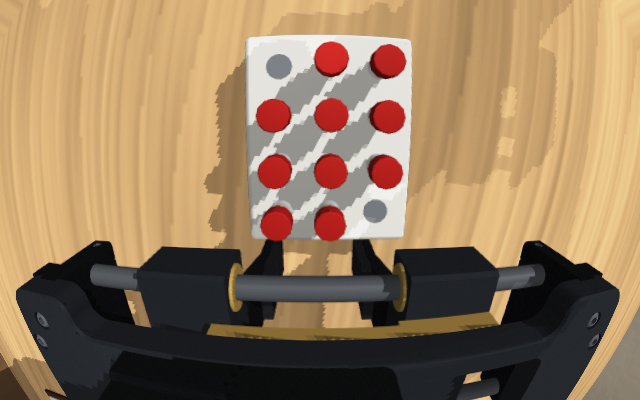

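```bash
cat >> h.py <<'E'
def rf2(c,z=.03):  # order: front-left, front-right, rear-right, rear-left (image up=+gy, right=+gx)
    P=np.array([g(wray(u,v,z)) for u,v in c]); print(np.round(P,4).tolist())
    print('sides',[round(float(np.linalg.norm(P[i]-P[(i+1)%4])),4) for i in range(4)],'centre',np.round(P.mean(0),4))
    for a,b in((0,3),(1,2)): d=P[a]-P[b];print('yaw deg',round(np.degrees(np.arctan2(-d[0],d[1])),2))
E
python3 - <<'E'
from h import *
rf2([(246,38),(411,40),(405,237),(252,239)])
im=vision.camera('side');cv2.imwrite('pics/side11.png',cv2.resize(im[120:220,270:390],None,fx=6,fy=6,interpolation=cv2.INTER_CUBIC))
print(tool()[2]['ft_force'])
E
```

```text
[[-0.0363, -0.1579], [0.0473, -0.1576], [0.0488, -0.2639], [-0.0363, -0.2651]]
sides [0.0836, 0.1064, 0.0851, 0.1072] centre [ 0.0059 -0.2111]
yaw deg -0.0
yaw deg 0.82
[ 1.23330928 -2.67151005  2.20596338]
```

View pics/side11.png

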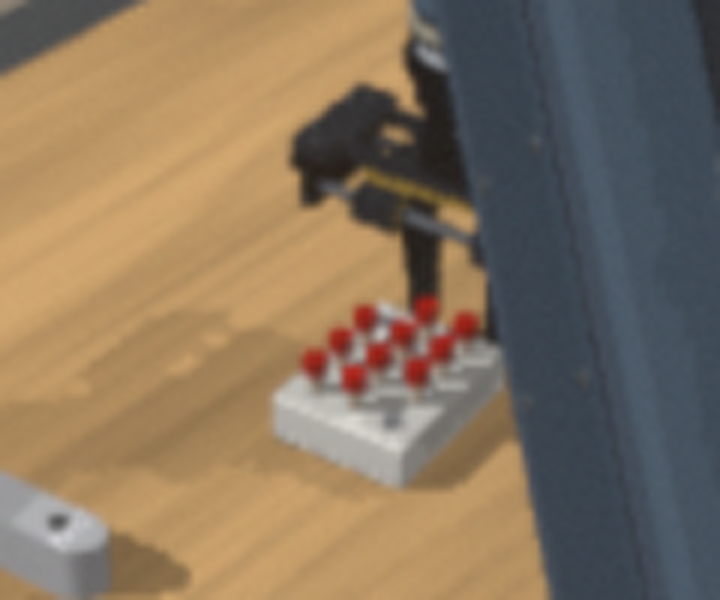

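```bash
python3 -m crank '[[-0.01,0,0,0,0,0,-0.08],[-0.024,0,-0.001,0,0,0,-0.08],[-0.038,0,-0.002,0,0,0,-0.08],[-0.052,0,-0.003,0,0,0,-0.08],[-0.066,0,-0.004,0,0,0,-0.08],[-0.08,0,-0.005,0,0,0,-0.08],[-0.094,0,-0.006,0,0,0,-0.08],[-0.108,0,-0.007,0,0,0,-0.08],[-0.122,0,-0.008,0,0,0,-0.08],[-0.13,0,-0.009,0,0,0,-0.08]]'
python3 - <<'E'
from h import *
p,r,o=tool();print(g(p),p,o['ft_force']);rowto([*w([0,-.142]),.004],ex)
im=vision.camera('wrist');cv2.imwrite('pics/wr12.png',im)
E
```

```text
time: 15.38
position: [0.5434, -0.1634, 0.0034]
tool_rot: [0.53, -0.468, 0.468, -0.53]
ft_force: [1.7, -5.2, 3.9]
grip_width: 0.0402
[-0.00449689 -0.21162723] [ 0.5433858  -0.16341638  0.00341773] [ 1.68784808 -5.18722936  3.90931491]
shift [-0.1392 -0.0011  0.0092] turn [ 0.0001  0.0004 -0.0001] tgt x axis [ 0.12 -0.99  0.  ]
```

View pics/wr12.png

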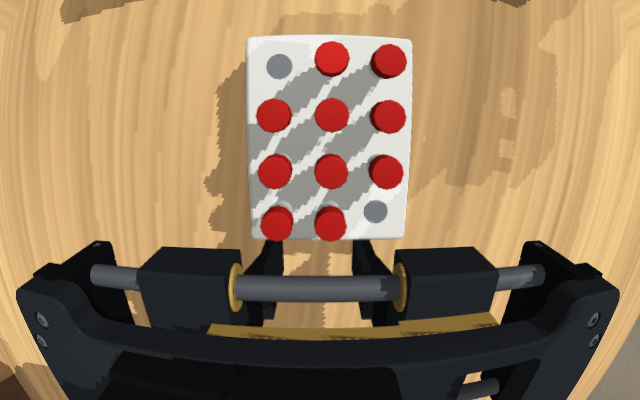

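```bash
python3 -m crank '[[-0.01,0,0,0,0,0,-0.08],[-0.024,0,0,0,0,0,-0.08],[-0.038,0,0,0,0,0,-0.08],[-0.052,0,0,0,0,0,-0.08],[-0.066,0,0,0,0,0,-0.08],[-0.08,0,0,0,0,0,-0.08],[-0.094,0,0,0,0,0,-0.08],[-0.108,0,0,0,0,0,-0.08],[-0.118,0,0,0,0,0,-0.08],[-0.118,0,0,0,0,0,-0.08]]'
python3 - <<'E'
from h import *
p,r,o=tool();print(g(p),p,o['ft_force']);rowto([*w([0,-.142]),.004],ex)
im=vision.camera('wrist');cv2.imwrite('pics/wr13.png',im)
im=vision.camera('side');cv2.imwrite('pics/side13.png',cv2.resize(im[120:270,240:420],None,fx=4,fy=4,interpolation=cv2.INTER_CUBIC))
E
```

```text
time: 16.68
position: [0.5354, -0.1042, 0.0032]
tool_rot: [0.53, -0.469, 0.467, -0.53]
ft_force: [-0.1, -0.3, 0.5]
grip_width: 0.0401
[-0.00512851 -0.15192373] [ 0.53539624 -0.10424651  0.00319419] [-0.11106936 -0.33240955  0.47163033]
shift [-0.0198 -0.0016  0.0103] turn [ 0.0005  0.0003 -0.0006] tgt x axis [ 0.12 -0.99  0.  ]
```

View pics/wr13.png

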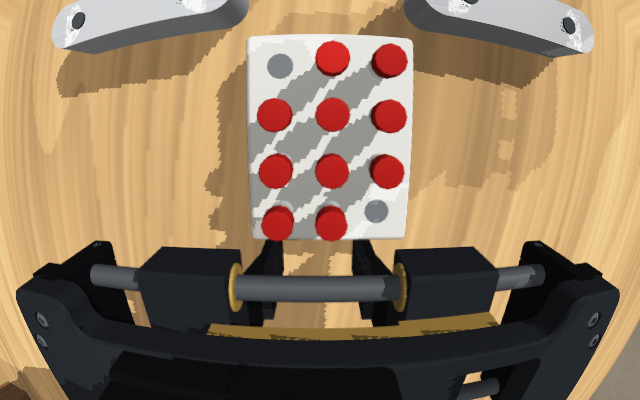

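View pics/side13.png

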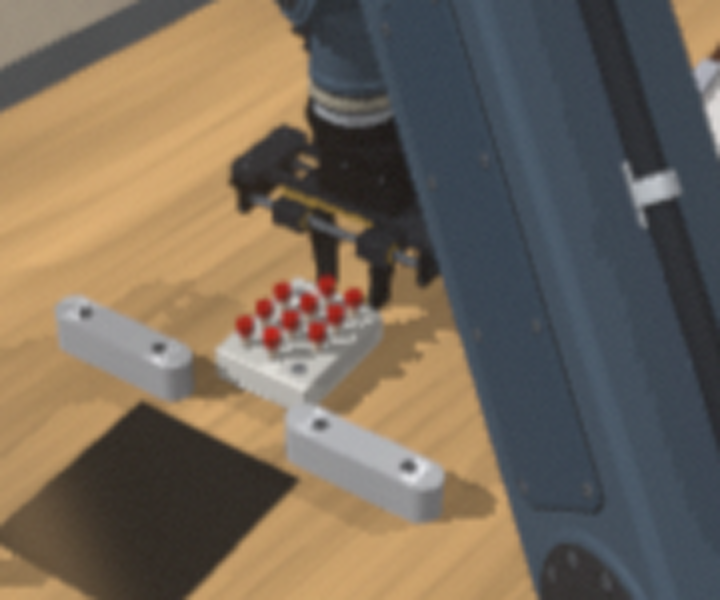

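```bash
python3 - <<'E'
from h import *
rf2([(247,38),(413,40),(406,237),(252,239)])
for u,v in((248,6),(404,8),(78,21),(569,26)):print(g(wray(u,v,.035)))
im=cv2.imread('pics/wr13.png');cv2.imwrite('pics/wr13z.png',cv2.resize(im[0:70,200:450],None,fx=3.2,fy=3.2,interpolation=cv2.INTER_CUBIC))
E
```

```text
[[-0.0416, -0.0335], [0.0423, -0.0332], [0.0432, -0.1391], [-0.0421, -0.1403]]
sides [0.0839, 0.106, 0.0853, 0.1068] centre [ 0.0005 -0.0865]
yaw deg -0.27
yaw deg 0.5
[-0.04036081 -0.01747269]
[ 0.03657134 -0.01749701]
[-0.15123363 -0.00351971]
[ 0.14960648 -0.00327077]
```

View pics/wr13z.png

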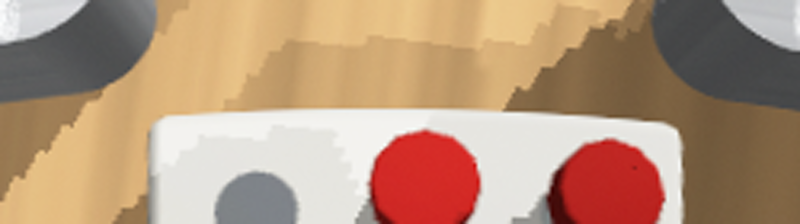

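```bash
python3 -m crank '[[-0.01,0,0,0,0,0,-0.08],[-0.022,0,-0.001,0,0,0,-0.08],[-0.034,0,-0.002,0,0,0,-0.08],[-0.046,0,-0.002,0,0,0,-0.08],[-0.058,0,-0.002,0,0,0,-0.08],[-0.07,0,-0.002,0,0,0,-0.08],[-0.08,0,-0.002,0,0,0,-0.08],[-0.08,0,-0.002,0,0,0,-0.08]]'
python3 - <<'E'
from h import *
p,r,o=tool();print(g(p),p,o['ft_force'])
im=vision.camera('wrist');cv2.imwrite('pics/wr14.png',im)
E
```

```text
time: 17.77
position: [0.53, -0.0652, 0.0035]
tool_rot: [-0.53, 0.468, -0.468, 0.53]
ft_force: [-0.6, -0.5, 0.5]
grip_width: 0.0403
[-0.00565727 -0.11251512] [ 0.53001155 -0.06520392  0.00349769] [-0.55187811 -0.49838064  0.51444729]
```

View pics/wr14.png

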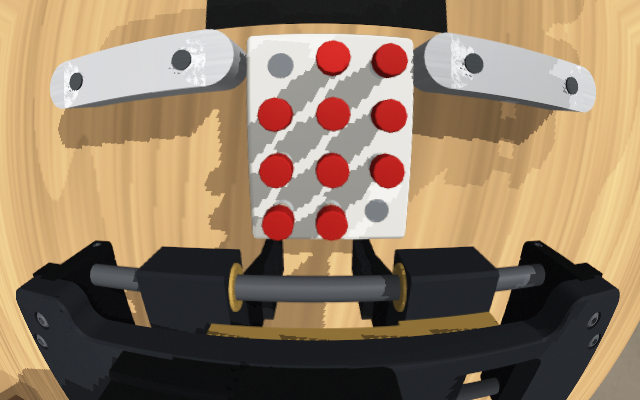

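```bash
python3 - <<'E'
from h import *
rf2([(248,38),(413,40),(406,237),(253,239)])
for u,v in((181,60),(76,82),(473,64),(571,86),(240,55),(413,60)):print(g(wray(u,v,.035)))
im=cv2.imread('pics/wr14.png');cv2.imwrite('pics/wr14z.png',cv2.resize(im[20:110,200:450],None,fx=3.2,fy=3.2,interpolation=cv2.INTER_CUBIC))
E
```

```text
[[-0.0414, 0.0059], [0.0422, 0.0064], [0.0432, -0.0999], [-0.0419, -0.1011]]
sides [0.0836, 0.1063, 0.085, 0.107] centre [ 0.0005 -0.0472]
yaw deg -0.24
yaw deg 0.54
[-0.07589385 -0.00320946]
[-0.15072299 -0.00367893]
[ 0.07425729 -0.00340372]
[ 0.14942178 -0.0033052 ]
[-0.04418431 -0.00393693]
[ 0.04045765 -0.00548954]
```

View pics/wr14z.png

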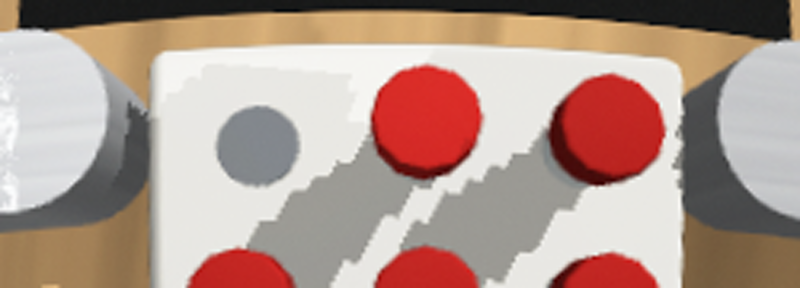

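```bash
python3 -m crank '[[-0.01,0,0,0,0,0,-0.08],[-0.024,0,-0.001,0,0,0,-0.08],[-0.038,0,-0.001,0,0,0,-0.08],[-0.052,0,-0.001,0,0,0,-0.08],[-0.066,0,-0.001,0,0,0,-0.08],[-0.08,0,-0.001,0,0,0,-0.08],[-0.094,0,-0.001,0,0,0,-0.08],[-0.108,0,-0.001,0,0,0,-0.08],[-0.12,0,-0.001,0,0,0,-0.08],[-0.12,0,-0.001,0,0,0,-0.08]]'
python3 - <<'E'
from h import *
p,r,o=tool();print(g(p),p,o['ft_force'])
im=vision.camera('wrist');cv2.imwrite('pics/wr15.png',im)
E
```

```text
time: 19.08
position: [0.5218, -0.0055, 0.0034]
tool_rot: [0.53, -0.468, 0.467, -0.53]
ft_force: [0.3, 0.0, -0.2]
grip_width: 0.0399
[-0.00643459 -0.05227096] [ 0.52181071 -0.00551549  0.00337707] [ 0.3035307   0.0110902  -0.15774465]
```

View pics/wr15.png

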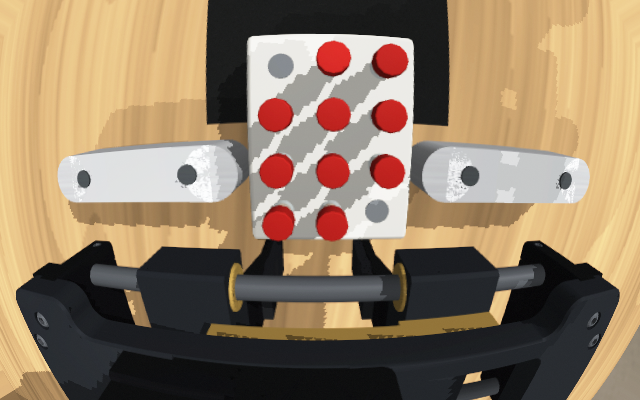

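```bash
python3 -m crank '[[-0.01,0,0,0,0,0,-0.08],[-0.024,0,0.001,0,0,0,-0.08],[-0.038,0,0.001,0,0,0,-0.08],[-0.052,0,0.001,0,0,0,-0.08],[-0.066,0,0.001,0,0,0,-0.08],[-0.08,0,0.001,0,0,0,-0.08],[-0.094,0,0.001,0,0,0,-0.08],[-0.108,0,0.001,0,0,0,-0.08],[-0.122,0,0.001,0,0,0,-0.08],[-0.136,0,0.001,0,0,0,-0.08]]'
python3 -m crank '[[-0.01,0,0,0,0,0,-0.08],[-0.022,0,0,0,0,0,-0.08],[-0.034,0,0,0,0,0,-0.08],[-0.044,0,0,0,0,0,-0.08],[-0.05,0,0,0,0,0,-0.08],[-0.05,0,0,0,0,0,-0.08]]'
python3 - <<'E'
from h import *
p,r,o=tool();print(g(p),p,o['ft_force'])
im=vision.camera('wrist');cv2.imwrite('pics/wr16.png',im)
E
```

```text
time: 20.38
position: [0.5143, 0.0615, 0.0034]
tool_rot: [0.53, -0.468, 0.468, -0.53]
ft_force: [0.0, -1.3, -0.3]
grip_width: 0.0401
time: 21.12
position: [0.5112, 0.0863, 0.0035]
tool_rot: [-0.53, 0.468, -0.468, 0.53]
ft_force: [0.3, -0.5, 0.4]
grip_width: 0.0398
[-0.00566024  0.04014467] [0.51118224 0.0862902  0.00350407] [ 0.25133481 -0.45619419  0.44351261]
```

View pics/wr16.png

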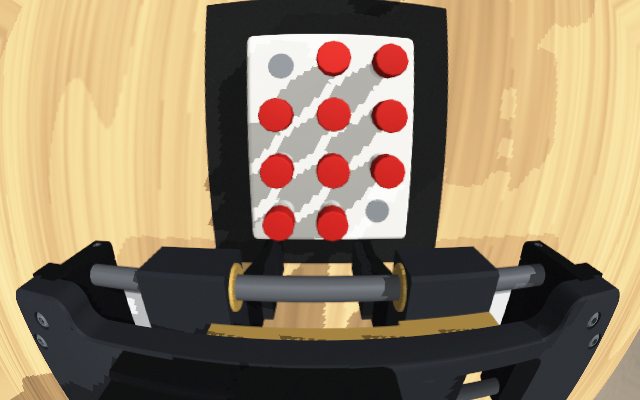

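```bash
python3 - <<'E'
from h import *
rf2([(247,38),(414,40),(407,237),(253,239)])
E
python3 -m crank '[[0.014,0,0,0,0,0,-0.08],[0.036,0,0,0,0,0,-0.08],[0.036,-0.08,0,0,0,0,-0.08],[0.036,-0.18,0,0,0,0,-0.08],[0.036,-0.28,0,0,0,0,-0.08],[0.1,-0.36,0,0,0,0,-0.08],[0.2,-0.4,0,0,0,0,-0.08],[0.3,-0.4,0,0,0,0,-0.08],[0.4,-0.4,0,0,0,0,-0.08],[0.4,-0.4,0,0,0,0,-0.08]]'
python3 - <<'E'
from h import *
im=vision.camera('wrist');cv2.imwrite('pics/wr17.png',im)
im=vision.camera('side');cv2.imwrite('pics/side17.png',im)
im=vision.camera('top');cv2.imwrite('pics/top17.png',im)
E
```

```text
[[-0.0419, 0.1588], [0.0427, 0.1592], [0.0437, 0.0528], [-0.0419, 0.0517]]
sides [0.0846, 0.1064, 0.0856, 0.107] centre [0.0007 0.1056]
yaw deg 0.01
yaw deg 0.55
time: 22.42
position: [0.5368, -0.1171, 0.2036]
tool_rot: [0.529, -0.469, 0.47, -0.529]
ft_force: [-0.6, 0.8, -0.4]
grip_width: 0.0399
```

View pics/side17.png

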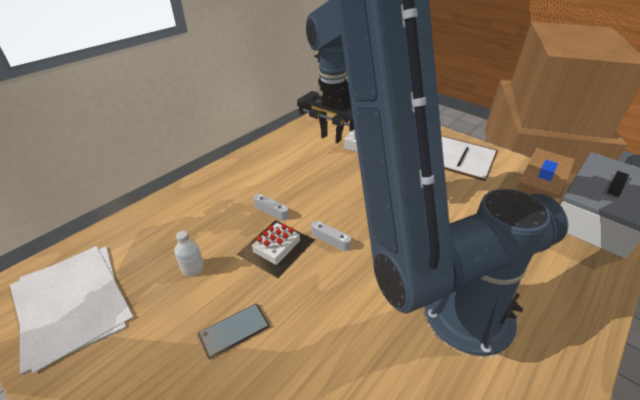

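View pics/top17.png

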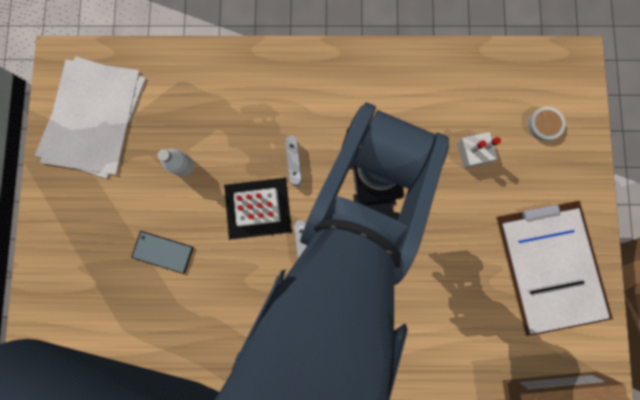

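View pics/wr17.png

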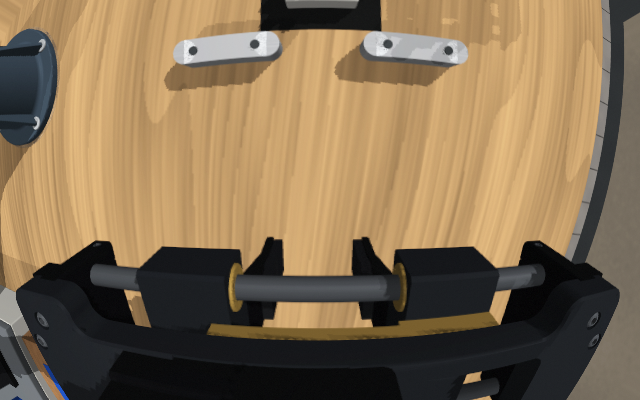

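The rack lies centred on the pad at about (257,208) in the top view. The phone, bottle and holder are where they started, and the arm is clear.

```bash
python3 -c "
from rig import robot
print(robot.hand_in())"
```

```text
the job is handed in; nothing more can be done
None
```

The rack is through the gap and resting on the dark pad, and the job is handed in at about 22.6 s of the 64 s allowed; no verdict was reported.

**What I did:** I pushed the rack sideways into line from both sides. I then pushed it from behind with two fingers through the kerbs, backed off and lifted clear.

**Last checks:**
- **Rack position:** the final wrist view put its centre at about (0.001, 0.106) m in the gateway frame, so about 1 mm across and 4 mm short of the pad centre. It was square within about 0.5°.
- **In the gap:** the wrist views showed the rack passing centred to within about 1 mm. The wrist force readings between moves stayed under about 8 N.
- **Other objects:** in the final top view the phone, gel bottle and tube holder were where they started, and the arm was clear of everything. I judged this by eye and did not measure it.

**What disagreed:**
- **Fingertip depth:** the fingertips turned out to be about 14 mm behind the TCP, not ahead of it as stated. My first sideways push therefore met the vials and turned the rack by about 18°. I found this in the wrist and side views, lowered the tool and squared the rack up again.
- **Finger centring:** the fingers also seemed to sit about 4 mm off the TCP across their width. I allowed for this by checking in the pictures.

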